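# Zero the ribbon counter and hold the winder's tensioner open

### The arm

A 7-joint arm with a two-finger parallel gripper is mounted at the origin on the work surface. World frame = base frame: x ahead of the robot, y to its left, z up, the work surface at z = 0. Lengths are in m, angles in rad, forces in N, time in s.
With the tool pointing down it reaches from about 0.4 to 0.875 m from the base axis. Payload 6.5 kg.
Tool frame: the origin (TCP) lies on the centre line of the jaws, within the pads' length; the fingertips stand 25 mm ahead of it and the grasp point (between the pads) lies 6 mm ahead of it (env.nose_length is the distance from the TCP to the fingertips, in m); z points along the fingers, x is the direction in which the jaws open and shut, and the axes are right-handed (so a half turn about z gives the same grasp; the last joint's range is limited). The gripper opens to 88 mm and grips with 3 to 60 N. Pads are 18 mm wide; open, the fingers measure 123 mm over their backs; the gripper's body (75 mm by 187 mm) begins 45 mm behind the grasp point.
Start: joints at [-1.359, 0.536, -0.004, 1.538, 0.003, 1.067, -0.071], TCP at [0.178, 0.625, 0.264] pointing down, gripper open.
Joint ranges: [-2.7, 2.7], [-0.37, 2.16], [-1.27, 1.26], [0.24, 2.4], [-1.31, 4.45], [0.19, 1.91], [-2.76, 2.76]. Speed limits (rad/s): [2.39, 2.39, 3.14, 3.14, 3.14, 3.14, 3.14].

### API

Orientations are given as a unit quaternion [w, x, y, z].
In Python, from bench import observe, optics, workorder, nets, env gives the robot as it stands.
- The arm moves only by the tool play_rows, never from a script. Its argument "commands" is a list of rows, each a list of 3 entries, a list of its own where there are three numbers: the turn, a rotation vector about the tool's x, y, z in degrees, then the shift along the tool's x, y, z in cm, then the opening in per cent of the stroke, from 0 (shut) to 100 (fully open). A call has 1 to 10 rows; each row shifts and turns the commanded pose from where the row before left it, along the tool's axes as they then stand; what a row does not reach is not made up. A row lasts 1/12 s, in which the tool goes at most 41.7 mm and 7.16 degrees, less where a joint would pass 70% of its speed; a pose out of reach is approached as far as the arm can. A call with a gripper value outside its range is refused whole. The fingers move at their own pace and stop on an object; the grip force is fixed at half the most. Time passes only in rows, so rows that do not move let the fingers close. It gives the time, the measured TCP pose, the force and the opening at its end, in the units of the state.
- observe(): the state, without advancing time (a new reading comes with each control period).
- optics.camera(name): name is "scene" or "top"; returns the picture (384x512x3 uint8, red, green, blue); there is no depth.
- optics.camera_info(name): a dict with "intrinsics" (3x3 intrinsics, pixels), "R" (3x3) and "t" (3): a world point X has camera coordinates R X + t. Camera axes: x right, y down, z forward; pixel columns grow to the right and rows downward; lengths in m; the calibration is good to about 2 mm. A picture is of the moment at which its call begins. camera_info takes no time and is no camera call.
- workorder.finish_job(): hands the job in, once; it reports no verdict.
Trained networks look in the newest picture that a camera, given by its name, has taken for a name from the list of things; names that differ only in an ending like _2 or _b are one class to them, and where a whole thing is asked for, a point or a joint stands for the part that bears it (a point fixed in the world has none). Each returns a list of dicts, best first, with "score" (0 to 1); they miss things now and then, are a little off and sometimes report something else, mostly with a low value. They report only what shows in the picture. A call takes as long as a camera call. They do not tell look-alikes from the thing itself.
- nets.spot_in(target, camera): "extent" ([centre column, centre row, width, height] as shares, 0 to 1, of the picture: columns of its width, rows of its height, round what is visible of it).
- nets.spot_point(target, camera): "point" ([column, row] as shares, 0 to 1, of the picture: columns of its width, rows of its height: a listed point, or the origin of a listed thing).
The state is a dict: "clock": time; "q": joint angles; "qd": joint speeds; "effort": joint torques, N m; "position": TCP position; "ee_rot": TCP orientation; "ft_force": force on the tool from outside, world axes, zero at the start; "ft_torque": the same for the moment, N m; "width": opening from 0.0 (shut) to 1.0 (fully open).
Only numpy, scipy, OpenCV 4.12 (cv2) and the standard library are available. Lean on these libraries where they do the work, as an engineer would, in place of code of your own. Each camera call takes 0.05 s, during which the arm holds its last target. There are 200 camera calls.

### The job

Get the ribbon winder ready for a colleague to thread a new ribbon: first turn the length counter's reset knob back counterclockwise to its zero stop, then push the winder's sprung tensioner arm back by its white roller, well past the click of its ratchet. The arm springs back if let go, so finish while still holding it there with the gripper, and leave the bottle, spare spool, mouse and wooden box where they are.

Things in the scene. Friction and masses are not known exactly. Their poses are not given: they have to be found in the camera images.
- counter: length counter, fixed to the table: grey box 100 (x) x 110 (y) mm, top 70 mm above the table, on a 120 x 130 mm foot plate; white counter windows on its front (-x) face, a rubber measuring wheel on its +y side. Origin: centre of its underside; +x points to its back, +z up. It may stand left or right of the winder.
- knob_grip (a point): centre of the black bar grip of the reset knob on top of the counter, on the knob's vertical axis, 95 mm above the table. The bar is 46 mm long, 12 mm wide, 24 mm high (82 to 106 mm above the table), on a 48 mm disc. It lies along the point's x axis; a white mark shows its pointer end (the point's -x end).
- reset_knob (a joint): angle of the reset knob (rad): 0 at the hard zero stop, where the white-marked end points to the counter's front (-x), at a 6 mm high steel pin 38 mm from the axis; grows clockwise from above, up to 2.4. Starts at 0.8 to 2.0: turn it counterclockwise. Stays where it is left; takes 0.04 N m. Zeroed: within 0.1 rad.
- winder: ribbon winder, fixed to the table: grey base plate x -100 to 100, y -200 to 80 mm from its origin, 12 mm thick. On it: at (0, -148) an empty white spool, 92 mm diameter, 76 mm high, on a spindle 108 mm high; at (-80, -100) a guide post 62 mm high; the tensioner's pivot at (-30, -60). Origin at table level; +x points to its back.
- pivot (a point): point on the vertical pivot axis of the tensioner arm, 66 mm above the table; axes as the winder's.
- tensioner_end (a point): centre of the upright white roller at the tensioner arm's free end, 95 mm above the table: 24 mm diameter, 63 to 125 mm high, its axis 110 mm from the pivot axis. The point turns with the arm, not the roller: its +y points from the pivot outwards along the arm, +x is the way to push it (square to the arm, towards the winder's back).
- tensioner (a joint): angle of the tensioner arm (rad): 0 at rest, stop at 1.0; grows clockwise from above. The arm points 0.45 rad counterclockwise of the winder's +y at 0, 0.55 clockwise of it at 1.0. A spring drives it back: 3 N at the roller to start, 8 to 10 N past the click. A sprung pawl rides over a tooth (highest at 0.45), but does not hold the arm. Well past the click: above 0.7, up to the stop.
- roller: the white roller itself, 24 mm diameter, 63 to 125 mm above the table; it spins freely on the end of the tensioner arm (a flat aluminium bar 18 mm wide, 54 to 62 mm above the table). Origin on the roller's axis at table level, +z up; its own x and y spin with it.
- bottle: standing dark wine bottle, 84 mm diameter, 300 mm high, bystander; origin at the centre of its underside.
- spare_spool: empty white spool lying flat, 92 mm diameter, 34 mm high, bystander; origin at the centre of its underside.
- mouse: computer mouse, 100 x 58 x 33 mm, bystander; origin at the centre of its underside.
- gift_box: closed wooden gift box, 106 x 346 x 102 mm, long side along its y, bystander; origin at the centre of its underside.
Things that resemble listed ones, but are neither listed nor needed, are in the scene too. There is more than one size of the counter; the job needs the smallest.

How it is judged:
By the outcome, as a careful person would: the job done as asked, in the order asked, and still so for the second after the job is handed in, while the arm keeps its last pose, push and grip.
It also fails if it takes over 64 s, if anything falls off the work surface, if the arm or the gripper's body presses on something with over 40 N, if the wrist force passes 120 N, or if a joint passes its speed limit or range.

## Working session

There is one attempt and no reset: what is moved stays moved. The work goes in short steps, Python scripts to look and compute and a tool call to move; the robot and the scene stay as the last step left them, time stands still between calls to the robot, and variables do not carry over. Pictures are saved under pics/ and viewed, about 8 in all and at most 12, crops included, and the job is handed in when it is done.

Besides the shell and the picture viewer there is one more tool, called after "Call:" as name(argument=value, ...) on one line, values as JSON. play_rows: Moves the arm, as the interface text tells. Its arguments: {"type":"object","properties":{"commands":{"type":"array"}},"required":["commands"]}

```bash
ls; mkdir -p pics
python3 - <<'E'
from bench import observe, optics, workorder, nets, env
import cv2,numpy as np
for n in ("scene","top"):
    im=optics.camera(n); cv2.imwrite(f"pics/{n}0.png",im[:,:,::-1])
    i=optics.camera_info(n); print(n,np.round(i["intrinsics"],1).tolist(),np.round(i["R"],3).tolist(),np.round(i["t"],3).tolist())
    for t in ("counter","knob_grip","winder","pivot","tensioner_end","bottle","mouse","spare_spool","gift_box"):
        print(t,[(np.round(np.array(d["point"])*[512,384],1).tolist(),round(d["score"],2)) for d in nets.spot_point(t,n)][:4])
s=observe(); print({k:np.round(v,3).tolist() for k,v in s.items()})
E
```

```text
pics
scene [[473.8, 0.0, 250.6], [0.0, 473.8, 190.3], [0.0, 0.0, 1.0]] [[-0.483, 0.876, -0.001], [0.734, 0.404, -0.546], [-0.478, -0.264, -0.838]] [0.286, -0.357, 2.015]
counter [([286.2, 297.0], 0.72), ([200.5, 189.2], 0.71), ([234.5, 141.8], 0.61), ([201.8, 172.9], 0.48)]
knob_grip [([234.0, 117.4], 0.8), ([287.9, 277.0], 0.74), ([291.6, 196.9], 0.52), ([200.0, 169.8], 0.43)]
winder [([305.3, 214.8], 0.56)]
pivot [([293.6, 193.1], 0.59)]
tensioner_end [([328.5, 187.1], 0.91)]
bottle [([387.4, 276.7], 0.85)]
mouse [([357.7, 189.9], 0.94), ([292.5, 196.3], 0.34), ([322.2, 204.1], 0.17)]
spare_spool [([233.2, 258.5], 0.68)]
gift_box [([139.4, 130.8], 0.84)]
top [[418.7, 0.0, 254.3], [0.0, 418.7, 181.6], [0.0, 0.0, 1.0]] [[0.004, -1.0, 0.011], [-0.991, -0.006, -0.136], [0.136, -0.01, -0.991]] [-0.058, 0.539, 1.662]
counter [([182.8, 120.2], 0.76), ([296.0, 233.3], 0.62)]
knob_grip [([299.7, 237.4], 0.8), ([176.5, 110.2], 0.77), ([294.3, 170.2], 0.63), ([294.1, 171.9], 0.6)]
winder [([196.6, 187.3], 0.94)]
pivot [([209.6, 188.5], 0.87)]
tensioner_end [([187.6, 208.7], 0.74)]
bottle [([113.9, 168.0], 0.62), ([188.8, 210.0], 0.62)]
mouse [([164.0, 239.2], 0.7)]
spare_spool [([230.0, 125.0], 0.93)]
gift_box [([381.7, 199.6], 0.63)]
{'clock': 1.0, 'q': [-1.359, 0.536, -0.004, 1.538, 0.003, 1.067, -0.071], 'qd': [-0.001, -0.001, -0.002, 0.002, -0.001, -0.001, -0.002], 'effort': [0.0, -57.091, 0.99, -25.192, -0.056, 0.011, 0.0], 'position': [0.178, 0.625, 0.264], 'ee_rot': [0.0, 0.798, 0.602, 0.0], 'ft_force': [0.738, 0.628, 0.003], 'ft_torque': [-0.019, 0.015, 0.053], 'width': 0.996}
```

Run:
```python
import cv2
for n in ("scene","top"):
    im=cv2.imread(f"pics/{n}0.png"); cv2.imwrite(f"pics/{n}0b.png",cv2.resize(im,(768,576),interpolation=cv2.INTER_CUBIC))
```

```text
(no output)
```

View pics/scene0b.png

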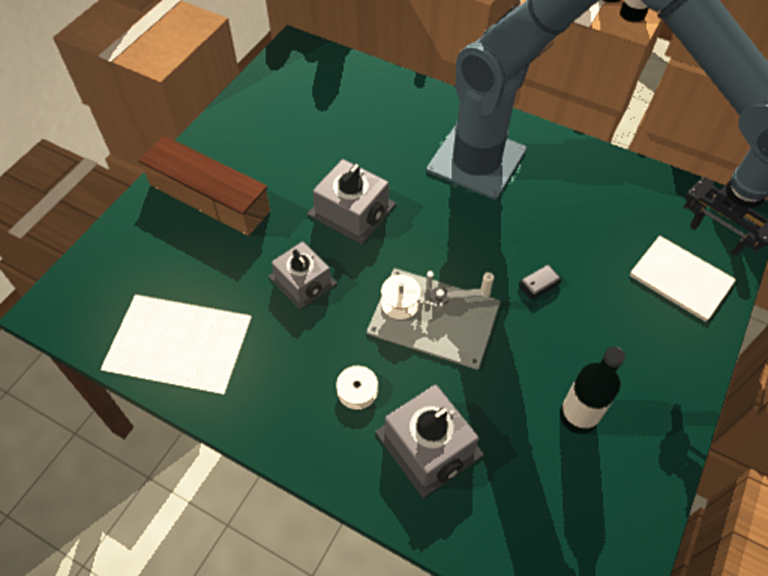

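View pics/top0b.png

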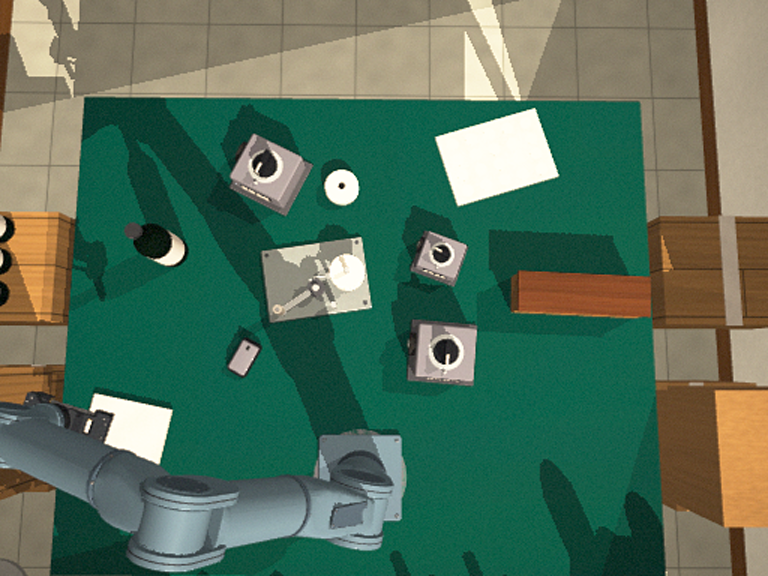

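The candidates for the counter, in 512-px pictures, are three look-alikes:

| Counter | Scene pixel | Top pixel | Size |
|---|---|---|---|
| A | (200,175) | (293,170) | smallest |
| B | (234,120) | (298,235) | larger |
| C | (287,285) | (178,113) | larger |

I choose A. Next I'll measure it and check it in a close crop.

```bash
cat > h.py <<'E'
from bench import observe, optics, workorder, nets, env
import cv2,numpy as np
from scipy.spatial.transform import Rotation as Ro
def cam(n):
    i=optics.camera_info(n); return np.array(i["intrinsics"]),np.array(i["R"]),np.array(i["t"])
def ray(n,p,z):
    K,R,t=cam(n); d=R.T@np.linalg.solve(K,[p[0],p[1],1]); c=-R.T@t
    return c+d*(z-c[2])/d[2]
def proj(n,X):
    K,R,t=cam(n); q=K@(R@np.array(X)+t); return q[:2]/q[2]
def crop(n,im,c,w,h,k,f):
    x,y=int(c[0]-w/2),int(c[1]-h/2); o=cv2.resize(im[y:y+h,x:x+w],None,fx=k,fy=k,interpolation=cv2.INTER_CUBIC)
    for q in range(0,w,10): cv2.line(o,(q*k,0),(q*k,4),(0,0,255),1)
    for q in range(0,h,10): cv2.line(o,(0,q*k),(4,q*k),(0,0,255),1)
    print(f,"origin",x,y,"k",k); return o
def state():
    s=observe(); r=Ro.from_quat(np.roll(s["ee_rot"],-1)).as_matrix()
    print("t",round(s["clock"],2),"p",np.round(s["position"],4),"xax",np.round(r[:,0],3),"yax",np.round(r[:,1],3),"zax",np.round(r[:,2],3),"F",np.round(s["ft_force"],1),"T",np.round(s["ft_torque"],2),"w",round(s["width"],3),"q",np.round(s["q"],2))
    return s,r
E
python3 - <<'E'
from h import *
for n,z,ps in (("scene",.095,[(200,169.8),(328.5,187.1)]),("top",.095,[(294.2,171),(187.6,208.7)]),("top",.066,[(209.6,188.5)]),("scene",.066,[(293.6,193.1)]),("top",0,[(196.6,187.3),(230,125),(164,239.2)]),("scene",0,[(305.3,214.8),(200.5,189.2),(357.7,189.9),(387.4,276.7),(139.4,130.8)])):
    for p in ps: print(n,z,p,np.round(ray(n,p,z),4))
a=cv2.imread("pics/scene0.png");b=cv2.imread("pics/top0.png")
o=np.hstack([crop("s",a,(200,180),50,60,8,"scene"),crop("t",b,(293,170),50,60,8,"top")]);cv2.imwrite("pics/c1.png",o)
o=np.hstack([crop("s",a,(300,200),100,80,4,"scene"),crop("t",b,(205,190),100,80,4,"top")]);o=cv2.resize(o,(800,320));cv2.imwrite("pics/c2.png",o)
E
```

```text
scene 0.095 (200, 169.8) [ 0.576  -0.2179  0.095 ]
scene 0.095 (328.5, 187.1) [0.4202 0.2205 0.095 ]
top 0.095 (294.2, 171) [ 0.5739 -0.2117  0.095 ]
top 0.095 (187.6, 208.7) [0.4234 0.2033 0.095 ]
top 0.066 (209.6, 188.5) [0.5062 0.1224 0.066 ]
scene 0.066 (293.6, 193.1) [0.4847 0.1172 0.066 ]
top 0 (196.6, 187.3) [0.5188 0.1826 0.    ]
top 0 (230, 125) [0.7846 0.0478 0.    ]
top 0 (164, 239.2) [0.3058 0.3099 0.    ]
scene 0 (305.3, 214.8) [0.508  0.1815 0.    ]
scene 0 (200.5, 189.2) [ 0.5977 -0.2121  0.    ]
scene 0 (357.7, 189.9) [0.3147 0.3079 0.    ]
scene 0 (387.4, 276.7) [0.5925 0.526  0.    ]
scene 0 (139.4, 130.8) [ 0.476  -0.5842  0.    ]
scene origin 175 150 k 8
top origin 268 140 k 8
scene origin 250 160 k 4
top origin 155 150 k 4
```

View pics/c1.png

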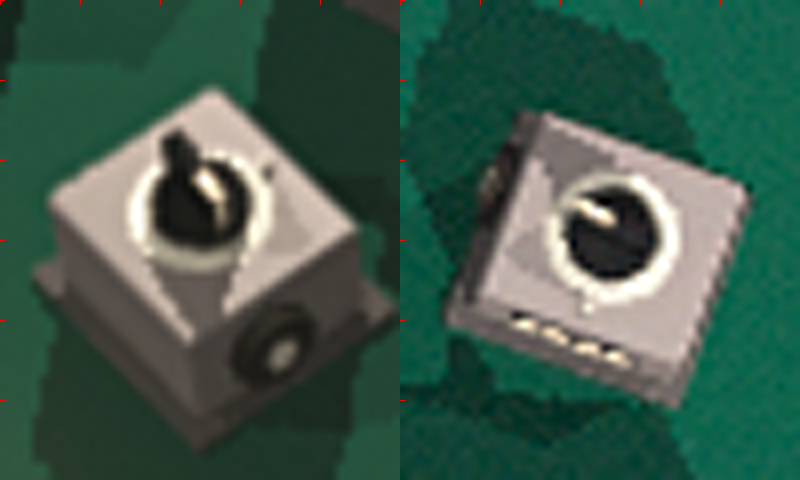

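View pics/c2.png

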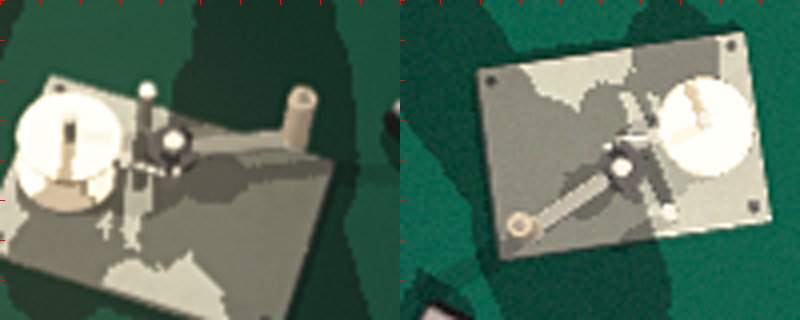

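Crop 1 confirms the smallest counter. Its knob centre is at scene (200,176) and top (294.6,169.6). The white mark is up-left in the top view, and the zero pin is at about top (291.5,178.5). Crop 2 shows the winder with its roller top at scene (325.5,184) and top (185,206). The pivot cap is at scene (294,195) and top (210.5,192). Next I fit the poses.

Run:
```python
from h import *
from scipy.optimize import least_squares
def fit(obs,p0):
    def res(p):
        c,s=np.cos(p[2]),np.sin(p[2])
        return np.concatenate([proj(n,[p[0]+c*X[0]-s*X[1],p[1]+s*X[0]+c*X[1],X[2]])-px for n,X,px in obs])
    r=least_squares(res,p0,loss="soft_l1"); print(np.round(r.x,4)); print(np.round(res(r.x).reshape(-1,2),1).tolist()); return r.x
S,T="scene","top"
print("winder")
w=fit([(T,(.1,.08,.012),(174.5,167.5)),(T,(.1,-.2,.012),(241.25,158)),(T,(-.1,-.2,.012),(247.5,204.5)),(T,(-.1,.08,.012),(180,215)),
 (S,(-.1,-.2,.012),(262.5,179.25)),(S,(-.1,.08,.012),(333,200.5)),(S,(-.08,-.1,.062),(287,182.5)),(T,(-.08,-.1,.062),(222.25,203.25)),(T,(0,-.148,.088),(231.5,181.75))],[.51,.18,.14])
c,s=np.cos(w[2]),np.sin(w[2]); piv=w[:2]+np.array([c*-.03+s*.06,s*-.03-c*.06]); print("pivot",piv)
th=w[2]+np.pi/2+.45; print("roller pred",piv+.11*np.array([np.cos(th),np.sin(th)]),"arm deg",np.degrees(th))
for n,p in ((S,(325.5,184.25)),(T,(185,206))): print("roller meas",n,ray(n,p,.125)[:2])
print("counter")
k=fit([(T,(.05,.055,.07),(285.5,154.4)),(T,(.05,-.055,.07),(311.5,163.75)),(T,(-.05,-.055,.07),(304.25,186.9)),(T,(-.05,.055,.07),(278.9,177.5)),
 (S,(-.05,-.055,.07),(201.5,161)),(S,(.05,-.055,.07),(181.2,175)),(S,(.05,.055,.07),(199.2,192.5)),(S,(-.05,.055,.07),(219.7,178.7)),
],[.575,-.21,-.3])
for n,p in ((T,(294.6,169.6)),(S,(200,176.6))): print("disc",n,ray(n,p,.078)[:2])
for n,p in ((T,(291.5,178.5)),(S,(208.7,171.5))): print("pin",n,ray(n,p,.074)[:2])
for n,p in ((T,(289.6,165.1)),(T,(294.4,167.6)),(T,(292,166)),(S,(202.5,178)),(S,(200,171.5)),(S,(197.2,168))): print("bartop",n,p,ray(n,p,.106)[:2])
```

```text
winder
[0.5149 0.1825 0.1438]
[[-0.5, -0.8], [-0.0, -0.4], [0.4, 0.8], [-0.4, -0.2], [-0.1, -1.9], [0.8, -1.2], [-0.4, -0.8], [-0.1, -0.5], [-0.3, -1.3]]
pivot [0.49381349 0.11882619]
roller pred [0.43226986 0.20999845] arm deg 124.0203642556361
roller meas scene [0.43454309 0.21103012]
roller meas top [0.43151717 0.20898068]
counter
[ 0.5821 -0.2155 -0.3289]
[[-0.1, -0.5], [-0.1, -0.9], [-0.6, -0.7], [-1.4, -0.3], [-0.1, -2.0], [-1.0, -1.4], [-0.1, -0.2], [0.7, -1.9]]
disc top [ 0.58231461 -0.21515324]
disc scene [ 0.59212326 -0.20950506]
pin top [ 0.54704799 -0.20292179]
pin scene [ 0.55521684 -0.19549821]
bartop top (289.6, 165.1) [ 0.59537425 -0.19270239]
bartop top (294.4, 167.6) [ 0.58555813 -0.21143011]
bartop top (292, 166) [ 0.5918546  -0.20208086]
bartop scene (202.5, 178) [ 0.60821861 -0.18589046]
bartop scene (200, 171.5) [ 0.58850396 -0.2088097 ]
bartop scene (197.2, 168) [ 0.58026873 -0.22591874]
```

Call:
play_rows(commands=[[[0, 0, 0], [-2.9, 2.6, 0], 100], [[0, 0, 0], [-2.9, 2.6, 0], 100], [[0, 0, 0], [-2.9, 2.6, 0], 100], [[0, 0, 0], [-2.9, 2.6, 0], 100], [[0, 0, 0], [-2.9, 2.6, 0], 100], [[0, 0, 0], [-2.9, 2.6, 0], 100], [[0, 0, 0], [-2.9, 2.6, 0], 100], [[0, 0, 0], [-2.9, 2.6, 0], 100], [[0, 0, 0], [-2.9, 2.6, 0], 100], [[0, 0, 0], [-2.9, 2.6, 0], 100]])

```text
clock: 1.83
position: [0.3493, 0.2732, 0.2641]
ee_rot: [-0.0, 0.798, 0.602, 0.0]
ft_force: [1.5, 0.4, -0.7]
width: 0.998
```

Call:
play_rows(commands=[[[0, 0, 0], [-2.9, 2.6, 0], 100], [[0, 0, 0], [-2.9, 2.6, 0], 100], [[0, 0, 0], [-2.9, 2.6, 0], 100], [[0, 0, 0], [-2.9, 2.6, 0], 100], [[0, 0, 0], [-2.9, 2.6, 0], 100], [[0, 0, 0], [-2.9, 2.6, 0], 100], [[0, 0, 0], [-2.9, 2.6, 0], 100], [[0, 0, 0], [-2.9, 2.6, 0], 100], [[0, 0, 0], [-2.9, 2.6, 0], 100], [[0, 0, 0], [-2.9, 2.6, 0], 100]])

```text
clock: 2.67
position: [0.5199, -0.0771, 0.264]
ee_rot: [0.0, 0.798, 0.603, 0.0]
ft_force: [0.9, 0.8, -0.0]
width: 1.001
```

Call:
play_rows(commands=[[[0, 0, 7], [0, 0, 0], 70], [[0, 0, 7], [0, 0, 0], 70], [[0, 0, 7], [0, 0, 0], 70], [[0, 0, 7], [0, 0, 0], 70], [[0, 0, 7], [0, 0, 0], 70], [[0, 0, 7], [0, 0, 0], 70], [[0, 0, 7], [0, 0, 0], 70], [[0, 0, 7], [0, 0, 0], 70], [[0, 0, 7], [0, 0, 0], 70], [[0, 0, 7], [0, 0, 0], 70]])

```text
clock: 3.5
position: [0.5193, -0.0752, 0.2639]
ee_rot: [-0.0, 0.999, 0.033, 0.0]
ft_force: [-0.1, -0.4, 0.4]
width: 0.699
```

Call:
play_rows(commands=[[[0, 0, 7], [0, 0, 0], 70], [[0, 0, 7], [0, 0, 0], 70], [[0, 0, 7], [0, 0, 0], 70], [[0, 0, 7], [0, 0, 0], 70], [[0, 0, 7], [0, 0, 0], 70], [[0, 0, 3], [0, 0, 0], 70], [[0, 0, 0], [0, 0, 0], 70]])

```text
clock: 4.08
position: [0.5194, -0.0751, 0.2638]
ee_rot: [0.0, 0.956, -0.292, 0.0]
ft_force: [-0.4, -0.6, 0.1]
width: 0.7
```

Run:
```python
from h import *
s,r=state(); print("delta cm in tool",np.round(100*r.T@(np.array([.583,-.214,.112])-s["position"]),2), "xang",np.degrees(np.arctan2(r[1,0],r[0,0])))
```

```text
t 4.08 p [ 0.5194 -0.0751  0.2638] xax [ 0.829 -0.559  0.   ] yax [-0.559 -0.829  0.   ] zax [ 0. -0. -1.] F [-0.4 -0.6  0.1] T [-0.08  0.17 -0.  ] w 0.7 q [-0.57  0.41  0.81  1.9  -0.35  0.98 -0.19]
delta cm in tool [13.04  7.96 15.18] xang -33.99515818257416
```

Call:
play_rows(commands=[[[0, 0, 0], [3.3, 2.0, 1], 70], [[0, 0, 0], [3.3, 2.0, 1], 70], [[0, 0, 0], [3.3, 2.0, 1], 70], [[0, 0, 0], [3.1, 2.0, 1], 70], [[0, 0, 0], [0, 0, 3], 70], [[0, 0, 0], [0, 0, 2], 70], [[0, 0, 0], [0, 0, 0], 70]])

```text
clock: 4.67
position: [0.5802, -0.2136, 0.1696]
ee_rot: [-0.0, 0.957, -0.291, -0.003]
ft_force: [-0.1, 0.9, -0.5]
width: 0.703
```

Run:
```python
from h import *
s,r=state(); print("delta cm in tool",np.round(100*r.T@(np.array([.583,-.214,.112])-s["position"]),2))
a=cv2.cvtColor(optics.camera("scene"),4);b=cv2.cvtColor(optics.camera("top"),4)
o=np.hstack([crop("s",a,(205,165),64,80,6,"scene"),crop("t",b,(293,170),64,80,6,"top")]);cv2.imwrite("pics/c3.png",o)
```

```text
t 4.67 p [ 0.5802 -0.2136  0.1696] xax [ 0.83  -0.557 -0.007] yax [-0.557 -0.83   0.002] zax [-0.007  0.002 -1.   ] F [-0.1  0.9 -0.5] T [-0.04  0.14 -0.  ] w 0.703 q [-0.18  0.69  0.68  1.72 -0.53  0.92  0.12]
delta cm in tool [ 0.29 -0.13  5.76]
scene origin 173 125 k 6
top origin 261 130 k 6
```

View pics/c3.png

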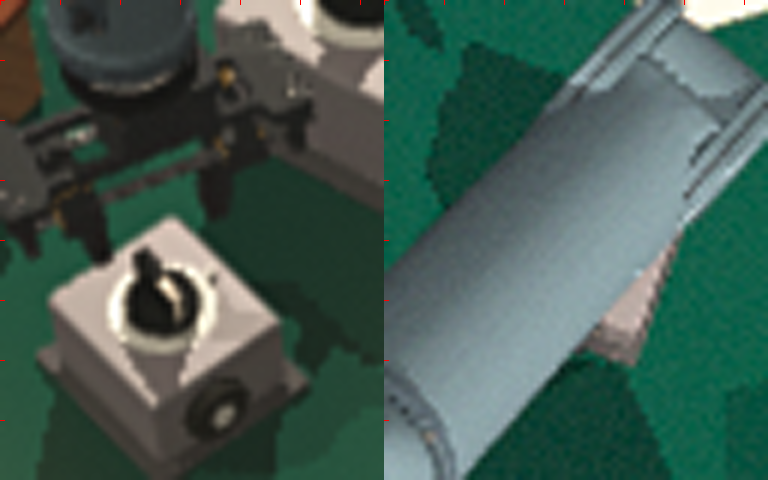

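The fingers straddle the knob: tips at crop (105,255) and (215,215), knob at (160,300) below. I descend and close.

Call:
play_rows(commands=[[[0, 0, 0], [0.2, -0.1, 2], 70], [[0, 0, 0], [0, 0, 2], 60], [[0, 0, 0], [0, 0, 1.2], 50], [[0, 0, 0], [0, 0, 0.5], 40], [[0, 0, 0], [0, 0, 0], 20], [[0, 0, 0], [0, 0, 0], 0], [[0, 0, 0], [0, 0, 0], 0], [[0, 0, 0], [0, 0, 0], 0], [[0, 0, 0], [0, 0, 0], 0], [[0, 0, 0], [0, 0, 0], 0]])

```text
clock: 5.6
position: [0.5851, -0.2145, 0.1176]
ee_rot: [-0.0, 0.957, -0.292, 0.0]
ft_force: [-2.1, 2.0, 6.5]
width: 0.135
```

Run:
```python
from h import *
s,r=state()
a=cv2.cvtColor(optics.camera("scene"),4)
cv2.imwrite("pics/c4.png",crop("s",a,(205,165),64,80,6,"scene"))
```

```text
t 5.6 p [ 0.5851 -0.2145  0.1176] xax [ 0.83  -0.558  0.001] yax [-0.558 -0.83  -0.001] zax [ 0.001  0.    -1.   ] F [-2.1  2.   6.5] T [ 0.26  0.53 -0.01] w 0.135 q [-0.15  0.77  0.63  1.74 -0.58  0.83  0.16]
scene origin 173 125 k 6
```

View pics/c4.png

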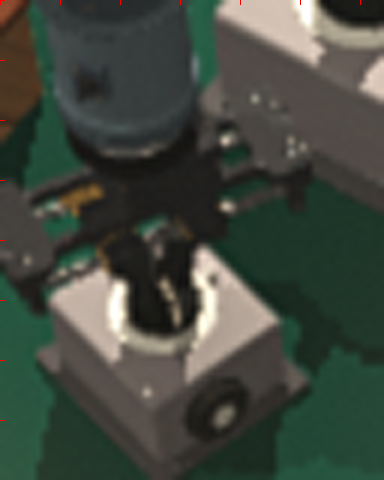

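Call:
play_rows(commands=[[[0, 0, -3], [0, 0, -0.3], 0], [[0, 0, -6], [0, 0, 0], 0], [[0, 0, -6], [0, 0, 0], 0], [[0, 0, -6], [0, 0, 0], 0], [[0, 0, -6], [0, 0, 0], 0], [[0, 0, -6], [0, 0, 0], 0], [[0, 0, -6], [0, 0, 0], 0], [[0, 0, -6], [0, 0, 0], 0], [[0, 0, -6], [0, 0, 0], 0], [[0, 0, 0], [0, 0, 0], 0]])

```text
clock: 6.48
position: [0.5857, -0.2147, 0.118]
ee_rot: [0.001, 0.988, 0.151, 0.001]
ft_force: [9.9, -4.1, -21.0]
width: 0.137
```

Run:
```python
from h import *
s,r=state();print("xang",np.degrees(np.arctan2(r[1,0],r[0,0])))
```

```text
t 6.48 p [ 0.5857 -0.2147  0.118 ] xax [0.954 0.299 0.002] yax [ 0.299 -0.954  0.002] zax [ 0.002 -0.002 -1.   ] F [  9.9  -4.1 -21. ] T [-0.84 -1.81 -0.04] w 0.137 q [-0.01  0.71  0.41  1.73 -0.37  0.78  0.88]
xang 17.40977911878873
```

Call:
play_rows(commands=[[[0, 0, -6], [0, 0, 0.2], 0], [[0, 0, -6], [0, 0, 0], 0], [[0, 0, -6], [0, 0, 0], 0], [[0, 0, -6], [0, 0, 0], 0], [[0, 0, -6], [0, 0, 0], 0], [[0, 0, -6], [0, 0, 0], 0], [[0, 0, -6], [0, 0, 0], 0], [[0, 0, 0], [0, 0, 0], 0]])

```text
clock: 7.15
position: [0.5865, -0.2143, 0.1178]
ee_rot: [0.001, 0.869, 0.496, 0.002]
ft_force: [5.6, 0.4, -4.9]
width: 0.131
```

Run:
```python
from h import *
s,r=state();print("xang",np.degrees(np.arctan2(r[1,0],r[0,0])))
```

```text
t 7.15 p [ 0.5865 -0.2143  0.1178] xax [0.509 0.861 0.002] yax [ 0.861 -0.509  0.003] zax [ 0.004 -0.    -1.   ] F [ 5.6  0.4 -4.9] T [-0.   -1.08  0.05] w 0.131 q [ 0.12  0.68  0.22  1.72 -0.2   0.76  1.48]
xang 59.42305487909032
```

Call:
play_rows(commands=[[[0, 0, -4], [0, 0, 0], 0], [[0, 0, -4], [0, 0, 0], 0], [[0, 0, 0], [0, 0, 0], 0]])

```text
clock: 7.4
position: [0.5866, -0.2141, 0.1178]
ee_rot: [0.001, 0.832, 0.554, 0.002]
ft_force: [5.7, 0.3, -6.4]
width: 0.132
```

Run:
```python
from h import *
s,r=state();print("xang",np.degrees(np.arctan2(r[1,0],r[0,0])))
```

```text
t 7.4 p [ 0.5866 -0.2141  0.1178] xax [0.386 0.923 0.001] yax [ 0.923 -0.386  0.004] zax [ 0.004 -0.    -1.   ] F [ 5.7  0.3 -6.4] T [ 0.06 -1.1  -0.02] w 0.132 q [ 0.15  0.68  0.18  1.72 -0.17  0.76  1.59]
xang 67.32512962546735
```

Call:
play_rows(commands=[[[0, 0, -4], [0, 0, 0], 0], [[0, 0, -2], [0, 0, 0], 0], [[0, 0, 0], [0, 0, 0], 0]])

```text
clock: 7.65
position: [0.5865, -0.214, 0.1178]
ee_rot: [0.001, 0.803, 0.596, 0.002]
ft_force: [5.1, 1.4, -5.2]
width: 0.135
```

Run:
```python
from h import *
s,r=state();print("xang",np.degrees(np.arctan2(r[1,0],r[0,0])))
```

```text
t 7.65 p [ 0.5865 -0.214   0.1178] xax [0.29  0.957 0.001] yax [ 0.957 -0.29   0.004] zax [ 0.004  0.    -1.   ] F [ 5.1  1.4 -5.2] T [ 0.2  -1.1  -0.53] w 0.135 q [ 0.17  0.68  0.16  1.72 -0.14  0.76  1.67]
xang 73.13415211321666
```

Call:
play_rows(commands=[[[0, 0, -2], [0, 0, 0], 0], [[0, 0, 0], [0, 0, 0], 0]])

```text
clock: 7.82
position: [0.5865, -0.214, 0.1178]
ee_rot: [0.001, 0.793, 0.609, 0.002]
ft_force: [4.7, -0.1, -6.1]
width: 0.14
```

Run:
```python
from h import *
s,r=state();print("xang",np.degrees(np.arctan2(r[1,0],r[0,0])))
```

```text
t 7.82 p [ 0.5865 -0.214   0.1178] xax [0.257 0.966 0.001] yax [ 0.966 -0.257  0.004] zax [ 0.004  0.    -1.   ] F [ 4.7 -0.1 -6.1] T [ 0.2  -1.12 -0.73] w 0.14 q [ 0.17  0.68  0.15  1.72 -0.14  0.76  1.7 ]
xang 75.09027988476501
```

Call:
play_rows(commands=[[[0, 0, 0], [0, 0, 0], 40], [[0, 0, 0], [0, 0, 0], 60], [[0, 0, 0], [0, 0, 0], 60], [[0, 0, 0], [0, 0, -3], 60], [[0, 0, 0], [0, 0, -4], 60], [[0, 0, 0], [0, 0, -4], 60], [[0, 0, 0], [0, 0, -4], 60]])

```text
clock: 8.4
position: [0.5839, -0.2148, 0.2694]
ee_rot: [-0.0, 0.793, 0.609, -0.001]
ft_force: [1.5, 0.3, 0.3]
width: 0.595
```

Call:
play_rows(commands=[[[0, 0, 0], [2.8, -2.9, 0], 60], [[0, 0, 0], [2.8, -2.9, 0], 60], [[0, 0, 0], [2.8, -2.9, 0], 60], [[0, 0, 0], [2.8, -2.9, 0], 60], [[0, 0, 0], [2.8, -2.9, 0], 60], [[0, 0, 0], [2.8, -2.9, 0], 60], [[0, 0, 0], [2.8, -2.9, 0], 60], [[0, 0, 0], [2.8, -2.9, 0], 60]])

```text
clock: 9.07
position: [0.4167, 0.0626, 0.2679]
ee_rot: [0.0, 0.793, 0.609, 0.0]
ft_force: [1.1, 0.7, -0.1]
width: 0.598
```

Run:
```python
from h import *
s,r=state();print("xang",np.degrees(np.arctan2(r[1,0],r[0,0])))
print("delta",np.round(100*r.T@(np.array([.433,.210,.25])-s["position"]),2))
a=cv2.cvtColor(optics.camera("scene"),4);b=cv2.cvtColor(optics.camera("top"),4)
o=np.hstack([crop("s",a,(200,176),50,60,8,"scene"),crop("t",b,(293,170),50,60,8,"top")]);cv2.imwrite("pics/c5.png",o)
```

```text
t 9.07 p [0.4167 0.0626 0.2679] xax [ 0.258  0.966 -0.   ] yax [ 0.966 -0.258  0.001] zax [ 0. -0. -1.] F [ 1.1  0.7 -0.1] T [ 0.09 -0.05 -0.01] w 0.598 q [-0.3   0.14  0.04  2.11 -0.01  0.9   1.06]
xang 75.0515546923305
delta [14.66 -2.23  1.79]
scene origin 175 146 k 8
top origin 268 140 k 8
```

View pics/c5.png

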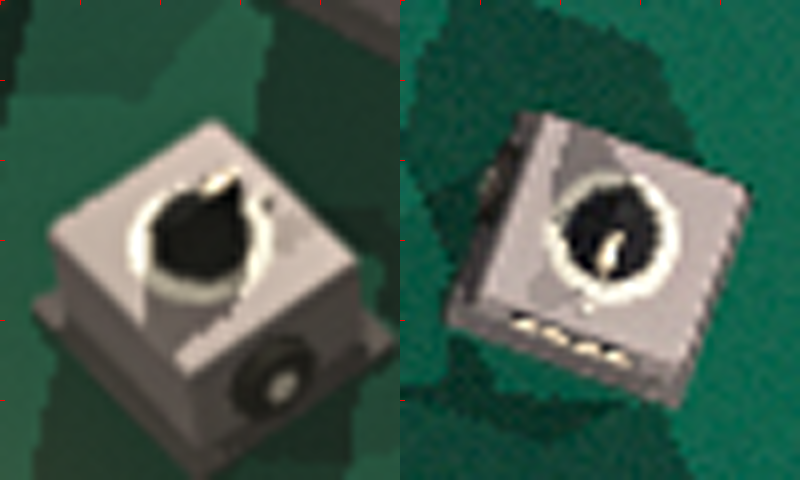

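The knob now points at the zero pin: in the top crop the mark runs (617,235) to (603,275), about 161°, which matches the front. On to the roller.

Call:
play_rows(commands=[[[0, 0, 7], [0, 0, 0], 60], [[0, 0, 7], [0, 0, 0], 60], [[0, 0, 7], [0, 0, 0], 60], [[0, 0, 7], [0, 0, 0], 60], [[0, 0, 7], [0, 0, 0], 60], [[0, 0, 6], [0, 0, 0], 60], [[0, 0, 0], [3.2, -3.7, 1], 60], [[0, 0, 0], [3.2, -3.7, 2], 60], [[0, 0, 0], [3.2, -3.7, 2], 60], [[0, 0, 0], [0, 0, 2], 60]])

```text
clock: 10.0
position: [0.4336, 0.1862, 0.2083]
ee_rot: [-0.002, 0.955, 0.297, 0.003]
ft_force: [0.4, 0.7, 0.7]
width: 0.603
```

Call:
play_rows(commands=[[[0, 0, 0], [0, 0, 1], 60], [[0, 0, 0], [0, 0, 0], 60], [[0, 0, 0], [0, 0, 0], 60]])

```text
clock: 10.25
position: [0.4321, 0.1769, 0.1978]
ee_rot: [0.001, 0.956, 0.292, -0.001]
ft_force: [0.4, -0.6, 0.4]
width: 0.597
```

Run:
```python
from h import *
s,r=state();print("xang",np.degrees(np.arctan2(r[1,0],r[0,0])))
print("delta",np.round(100*r.T@(np.array([.433,.210,.104])-s["position"]),2))
a=cv2.cvtColor(optics.camera("scene"),4)
o=crop("s",a,(320,185),90,80,7,"scene")
tip=s["position"]+.025*r[:,2]
for d in (-.026,.026):
    p=proj("scene",tip+d*r[:,0]); cv2.circle(o,tuple(int(v) for v in (p-[275,145])*7),5,(0,0,255),1)
cv2.imwrite("pics/c6.png",o)
```

```text
t 10.25 p [0.4321 0.1769 0.1978] xax [ 0.83   0.558 -0.002] yax [ 0.558 -0.83   0.001] zax [-0.001 -0.002 -1.   ] F [ 0.4 -0.6  0.4] T [-0.1   0.02  0.  ] w 0.597 q [-0.51  0.32  0.03  2.07 -0.01  0.75  0.12]
xang 33.94786774819813
delta [ 1.94 -2.71  9.37]
scene origin 275 145 k 7
```

View pics/c6.png

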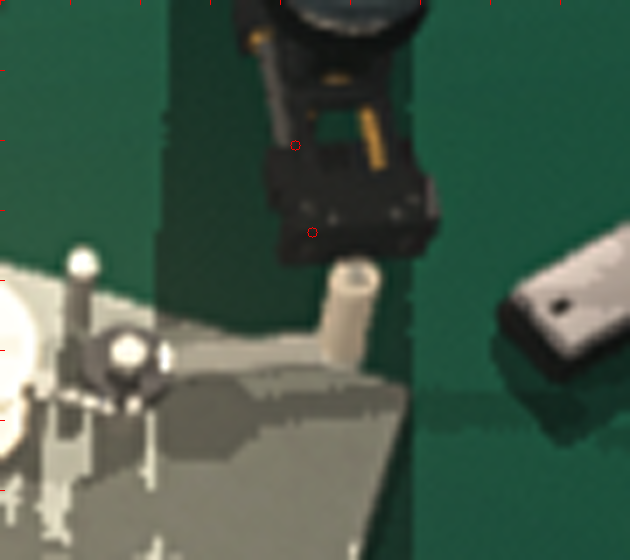

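Call:
play_rows(commands=[[[0, 0, 0], [1.0, -1.4, 0], 60], [[0, 0, 0], [0.9, -1.3, 0], 60], [[0, 0, 0], [0, 0, 2], 60], [[0, 0, 0], [0, 0, 2], 60], [[0, 0, 0], [0, 0, 2], 60], [[0, 0, 0], [0, 0, 2], 60], [[0, 0, 0], [0, 0, 0], 60], [[0, 0, 0], [0, 0, 0], 60]])

```text
clock: 10.97
position: [0.4331, 0.2108, 0.1185]
ee_rot: [0.0, 0.956, 0.292, -0.0]
ft_force: [0.1, 0.8, 0.8]
width: 0.599
```

Run:
```python
from h import *
s,r=state();print("xang",np.degrees(np.arctan2(r[1,0],r[0,0])))
print("delta",np.round(100*r.T@(np.array([.433,.210,.104])-s["position"]),2))
```

```text
t 10.97 p [0.4331 0.2108 0.1185] xax [ 0.829  0.559 -0.   ] yax [ 0.559 -0.829  0.   ] zax [-0.    -0.001 -1.   ] F [0.1 0.8 0.8] T [-0.03 -0.03 -0.02] w 0.599 q [-0.56  0.49  0.02  2.08 -0.01  0.58  0.06]
xang 33.99193159648362
delta [-0.05  0.06  1.45]
```

Tips are already alongside the roller top with no contact. I go down 1.4 cm and close.

Call:
play_rows(commands=[[[0, 0, 0], [0, 0, 0.7], 60], [[0, 0, 0], [0, 0, 0.7], 60], [[0, 0, 0], [0, 0, 0], 45], [[0, 0, 0], [0, 0, 0], 30], [[0, 0, 0], [0, 0, 0], 10], [[0, 0, 0], [0, 0, 0], 10], [[0, 0, 0], [0, 0, 0], 10], [[0, 0, 0], [0, 0, 0], 10]])

```text
clock: 11.63
position: [0.4328, 0.2119, 0.1041]
ee_rot: [-0.0, 0.956, 0.293, 0.0]
ft_force: [-0.5, -0.1, 1.3]
width: 0.262
```

Run:
```python
from h import *
s,r=state();print("xang",np.degrees(np.arctan2(r[1,0],r[0,0])))
P=np.array([.4938,.1188]); v=s["position"][:2]-P; print("R",np.hypot(*v),"arm deg",np.degrees(np.arctan2(v[1],v[0])))
```

```text
t 11.63 p [0.4328 0.2119 0.1041] xax [0.828 0.56  0.   ] yax [ 0.56  -0.828  0.   ] zax [ 0.  0. -1.] F [-0.5 -0.1  1.3] T [-0.12  0.15  0.  ] w 0.262 q [-0.56  0.51  0.01  2.08 -0.01  0.55  0.06]
xang 34.08741226127791
R 0.1112918779703471 arm deg 123.2385992052582
```

Call:
play_rows(commands=[[[0, 0, 4], [0.77, 0.03, 0], 10], [[0, 0, 4], [0.77, 0.03, 0], 10], [[0, 0, 4], [0.77, 0.03, 0], 10], [[0, 0, 4], [0.77, 0.03, 0], 10], [[0, 0, 4], [0.77, 0.03, 0], 10]])

```text
clock: 12.05
position: [0.4656, 0.2274, 0.1038]
ee_rot: [0.0, 0.993, 0.121, -0.003]
ft_force: [-11.6, -0.4, 11.7]
width: 0.263
```

```bash
cat > m.py <<'E'
from h import *
s,r=state();print("xang",np.degrees(np.arctan2(r[1,0],r[0,0])),"F tool",np.round(r.T@s["ft_force"],1))
P=np.array([.4938,.1188]); v=s["position"][:2]-P; a=np.degrees(np.arctan2(v[1],v[0])); print("R",np.hypot(*v),"arm deg",a,"q",np.radians(124-a))
E
python3 m.py
```

```text
t 12.05 p [0.4656 0.2274 0.1038] xax [ 0.971  0.241 -0.005] yax [ 0.241 -0.971 -0.   ] zax [-0.005 -0.001 -1.   ] F [-11.6  -0.4  11.7] T [-0.35  2.25 -0.02] w 0.263 q [-0.62  0.56  0.11  1.99 -0.1   0.6  -0.2 ]
xang 13.937985348311775 F tool [-11.4  -2.4 -11.7]
R 0.11220078320268048 arm deg 104.5732985828123 q 0.3390599025317739
```

Call:
play_rows(commands=[[[0, 0, 4], [0.77, 0.03, 0], 10], [[0, 0, 4], [0.77, 0.03, 0], 10], [[0, 0, 4], [0.77, 0.03, 0], 10], [[0, 0, 4], [0.77, 0.03, 0], 10], [[0, 0, 0], [0, 0, 0], 10]])

```text
clock: 12.47
position: [0.4979, 0.2311, 0.104]
ee_rot: [-0.0, 1.0, -0.018, -0.001]
ft_force: [-6.0, 0.3, 7.8]
width: 0.264
```

```bash
python3 m.py
```

```text
t 12.47 p [0.4979 0.2311 0.104 ] xax [ 0.999 -0.037 -0.002] yax [-0.037 -0.999 -0.   ] zax [-0.002  0.    -1.   ] F [-6.   0.3  7.8] T [0.07 1.11 0.01] w 0.264 q [-0.66  0.6   0.18  1.92 -0.18  0.64 -0.4 ]
xang -2.0978541629975465 F tool [-6.  -0.1 -7.8]
R 0.11242152952892388 arm deg 87.88851464468219 q 0.6302643172360102
```

Call:
play_rows(commands=[[[0, 0, 3.5], [0.68, 0.03, 0], 10], [[0, 0, 3.5], [0.68, 0.03, 0], 10], [[0, 0, 3.5], [0.68, 0.03, 0], 10], [[0, 0, 3.5], [0.68, 0.03, 0], 10], [[0, 0, 0], [0, 0, 0], 10], [[0, 0, 0], [0, 0, 0], 10]])

```text
clock: 12.97
position: [0.5233, 0.2276, 0.104]
ee_rot: [-0.0, 0.99, -0.138, -0.002]
ft_force: [-7.9, 2.0, 8.3]
width: 0.265
```

```bash
python3 m.py
python3 - <<'E'
from h import *
a=cv2.cvtColor(optics.camera("scene"),4);b=cv2.cvtColor(optics.camera("top"),4)
cv2.imwrite("pics/c7.png",np.hstack([crop("s",a,(310,190),100,100,4,"scene"),crop("t",b,(205,190),100,100,4,"top")]))
cv2.imwrite("pics/s7.png",cv2.resize(a,(768,576),interpolation=cv2.INTER_CUBIC))
E
```

```text
t 12.97 p [0.5233 0.2276 0.104 ] xax [ 0.962 -0.273 -0.004] yax [-0.273 -0.962 -0.   ] zax [-0.004  0.001 -1.   ] F [-7.9  2.   8.3] T [ 0.41  1.41 -0.01] w 0.265 q [-0.67  0.64  0.24  1.86 -0.24  0.67 -0.56]
xang -15.842294652220147 F tool [-8.2  0.2 -8.3]
R 0.11268605333555 arm deg 74.84133527541591 q 0.8579805553279838
scene origin 260 140 k 4
top origin 155 140 k 4
```

View pics/c7.png

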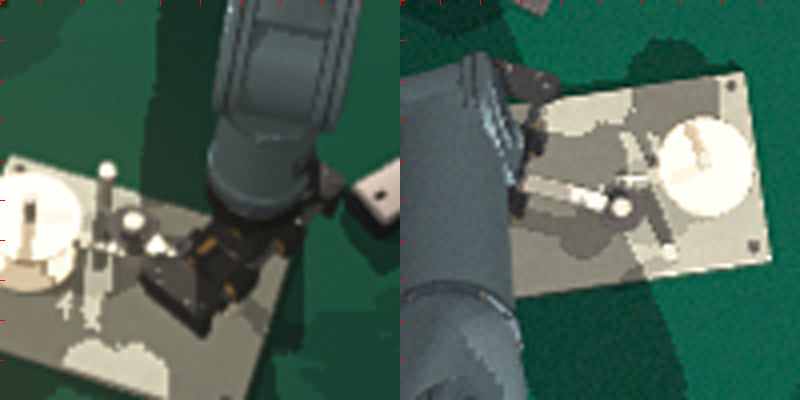

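View pics/s7.png

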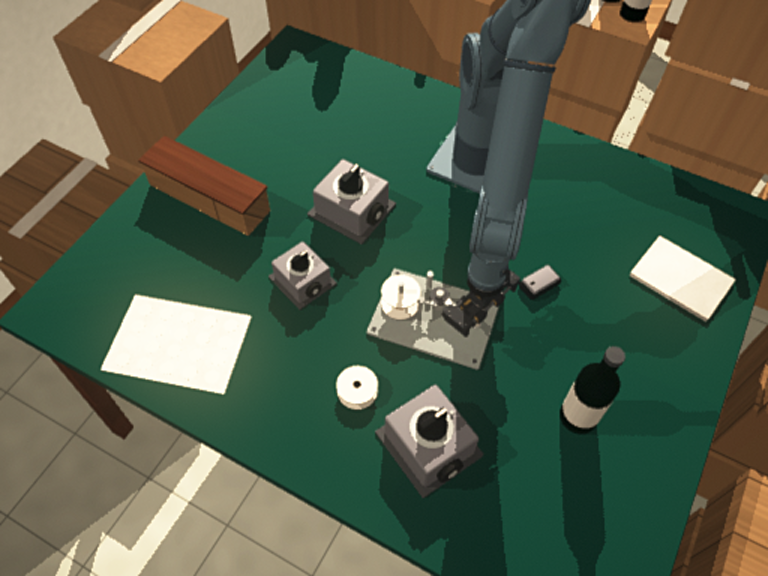

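The top crop shows the tensioner arm running from (622,207) to (525,182), a heading of about 75° and so roughly 0.85 rad. The bottle, spool, mouse and box look unmoved. I'm handing in.

```bash
python3 -c "
from bench import workorder
print(workorder.finish_job())"; python3 m.py
```

```text
the job is handed in; nothing more can be done
None
the job is handed in; nothing more can be done
```

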